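# Free a stuck lens spool and put it on the spindle

## Task

The lens spool is stuck in the spring chuck: grip its hub and work it out by twisting it back and forth while pulling up slowly, so that the loose chuck stays down in its nest. Set the spool upright on the pink foam cradle, sleeve down in the slot, and let go; then take it again by its orange side lug (the spindle is too tall for a grip over the hub) and lower it gently down the spindle until it sits fully home, without dropping it. Leave the chuck and everything else on the bench where they are.

Things in the scene. Friction and masses are not known exactly. Their poses are not given: they have to be found in the camera images.
- spool: Lens spool, 220 to 350 g, at any yaw; origin at the centre of its underside, z up its axis, x towards the lug. From below: steel sleeve, diameter 40, up to 32 mm; black flange, diameter 110, 32-40 mm, with teal lenses up to 46 mm; square aluminium hub 36 x 36 mm (faces along x, y), 40-85 mm. A 22 mm bore runs right through. An orange upright lug at its rim is 85 mm high
- spool_center (a point): Centre of the spool, on its axis half-way up (42.5 mm above its underside); axes as the spool's
- spool_hub (a point): Grip point on the spool's axis in the middle of the hub, 66 mm above its underside; the hub is gripped over two opposite faces (36 mm wide; best the two at +-y, 90 degrees from the lug)
- spool_lug (a point): Grip point in the orange lug, 66 mm off the spool's axis along its x, 66 mm above its underside. The lug is a block 32 mm long (x, from 50 to 82 mm off the axis), 12 mm thick (y), 32-85 mm above the underside; grip it across its thickness
- chuck_center (a point): Loose chuck, 0.75 kg: blue plate 120 x 120 x 18 mm with four dark jaws, 54 mm high in all; this point on its axis is 27 mm up. The flange rests on the jaws, the sleeve between them. Sprung pads resist a straight pull with 13-20 N, more than the chuck weighs (7.4 N). While the spool is turned (1 rad either way per 4 mm of lift) it slides out easily; clear after 28 mm
- nest: Fixed aluminium frame, 160 x 160 mm, 18 mm high, that holds the chuck's plate against turning (1.5 to 2 mm of play); the chuck stands on its 6 mm floor. Origin at the centre of its underside; sides along its x and y
- cradle_top (a point): Fixed pink foam cradle: two bars 140 mm long (along this point's x), each 45 mm wide, 38 mm high, 56 mm apart; this point lies midway between the bars at the height of their tops. The spool's flange rests on the bars, the sleeve hanging in the slot
- spindle_seat (a point): Fixed spindle: grey round base, diameter 100, 24 mm high, with a steel post, diameter 14, round tip, on its centre; this point is on the axis at the top of the base, where the sleeve's underside comes to rest
- spindle_tip (a point): Tip of the spindle's post, 170 mm above spindle_seat
- tray_green_c (a point): Bystander: pink foam tray with green lenses, 64 x 64 x 26 mm; point 9 mm up
- jar_c (a point): Bystander: amber jar, diameter 54, height 65 mm; half-way up
- tray_smoke_c (a point): Bystander: pink foam tray with grey lenses, 85 x 85 x 26 mm; point 9 mm up
- bottle_c (a point): Bystander: white bottle with blue cap, diameter 60, height 140 mm; half-way up
- bin_c (a point): Bystander: blue open bin, 85 x 85 x 45 mm; half-way up
- barrel_c (a point): Bystander: black lens barrel, diameter 60, height 75 mm; half-way up
- driver_grip (a point): Bystander: screwdriver lying across the far side, 170 mm long; this point in its handle. Behind it and at both sides (x over 0.83 m, or 0.57 m and more to the left or right of the robot) stands fixed equipment up to 0.24 m high
Things that resemble listed ones, but are neither listed nor needed, are in the scene too. Leave any green or red look-alike of the part that bears chuck_center alone.

How it is judged:
By the outcome, as a careful person would: the job done as asked, in the order asked, and still so for the second after the job is handed in, with the robot touching nothing.
It also fails if it takes over 72 s, if anything falls off the work surface, if the arm or the gripper's body presses on something with over 40 N, if the wrist force passes 120 N, or if a joint passes its speed limit or range.

## Robot

A 6-joint arm with a two-finger parallel gripper is mounted at the origin on the work surface. World frame = base frame: x ahead of the robot, y to its left, z up, the work surface at z = 0. Lengths are in m, angles in rad, forces in N, time in s.
With the tool pointing down it reaches from about 0.35 to 0.975 m from the base axis. Payload 4.9 kg.
Tool frame: the origin (TCP) lies between the finger pads; the fingertips stand 14 mm ahead of it and the grasp point (between the pads) lies 5 mm behind it (manip.tcp_to_tips is the distance from the TCP to the fingertips, in m); z points along the fingers, y is the line along which they close (so a half turn about z gives the same grasp; the last joint's range is limited). The gripper opens to 85 mm and grips with 20 to 120 N. Pads are 22 mm wide; open, the fingers measure 114 mm over their backs; the gripper's body (76 mm by 85 mm) begins 54 mm behind the grasp point. The pads swing forward as they close: fully open they stand 13 mm farther back than shut.
Start: joints at [1.04, 0.053, 1.613, -0, 1.476, -0.119], TCP at [0.25, 0.573, 0.245] pointing down, gripper open.
Joint ranges: [-3.01, 3.01], [-1.01, 2.22], [0.06, 2.58], [-1.02, 4.17], [0.09, 2.62], [-3.14, 3.14]. Speed limits (rad/s): [2.57, 2.57, 3.14, 3.14, 3.14, 3.14].

## Interface

Orientations are given as a unit quaternion [w, x, y, z].
In Python, from plant import manip gives the robot as it stands.
- The arm moves only by the tool servo_tool, never from a script. Its argument "moves" is a list that holds one entry, the list of rows, each a list of 7 numbers: the shift along the tool's x, y, z in mm, then the turn, a rotation vector about the tool's x, y, z in degrees, then the finger opening in mm, from 0 to 85.4. In form: [[[x, y, z, ax, ay, az, fingers], ...]]. A call has 1 to 12 rows; each row shifts and turns the commanded pose from where the row before left it, along the tool's axes as they then stand; what a row does not reach is not made up. A row lasts 1/8 s, in which the tool goes at most 62.5 mm and 10.7 degrees, less where a joint would pass 70% of its speed; a pose out of reach is approached as far as the arm can. A call with a gripper value outside its range is refused whole. The fingers move at their own pace and stop on an object; the grip force is fixed at half the most. Time passes only in rows, so rows that do not move let the fingers close. It gives the time, the measured TCP pose, the force, the opening and the grip force at its end, in the units of the state.
- manip.state(): the state, without advancing time (a new reading comes with each control period).
- manip.grab_frame(name): name is "scene" or "top" or "wrist"; returns a dict with "image" (400x640x3 uint8, blue, green, red), "mtx" (3x3 intrinsics, pixels), "dist_coeffs" ([k1, k2, p1, p2, k3] as OpenCV has them; the pictures are not rectified), "eye" and "rotation" of the camera in the world. Camera axes: x right, y down, z forward; pixel columns grow to the right and rows downward; lengths in m; the calibration is good to about 2 mm. A picture is of the moment at which its call begins. There is no depth.
- manip.job_done(): hands the job in; it is judged then, once.
The state is a dict: "time": time; "joint_pos": joint angles; "joint_vel": joint speeds; "joint_efforts": joint torques, N m; "tool_pos": TCP position; "tool_rot": TCP orientation; "contact_force": force on the tool from outside, world axes, zero at the start; "ft_torque": the same for the moment, N m; "gripper_width": opening from 0.0 (shut) to 1.0 (fully open); "grasp_force": force on a finger pad.
Only numpy, scipy, OpenCV 4.12 (cv2) and the standard library are available. Lean on these libraries where they do the work, as an engineer would, in place of code of your own. Each camera call takes 0.05 s, during which the arm holds its last target. There are 200 camera calls.

## Working session

There is one attempt and no reset: what is moved stays moved. The work goes in short steps, Python scripts to look and compute and a tool call to move; the robot and the scene stay as the last step left them, time stands still between calls to the robot, and variables do not carry over. Pictures are saved under pics/ and viewed, at most 12 in all, crops included, and the job is handed in when it is done.

Besides the shell and the picture viewer there is one more tool, called after "Request:" in YAML: its name, and indented under it one key for each argument. servo_tool: Moves the arm, as the interface text tells. Its arguments: {"type":"object","properties":{"moves":{"type":"array"}},"required":["moves"]}

```bash
ls; mkdir -p pics
python3 - <<'E'
from plant import manip
import cv2,pickle
for n in("scene","top"):
    f=manip.grab_frame(n);cv2.imwrite(f"pics/{n}0.png",f["image"]);pickle.dump(f,open(n+"0.pkl","wb"))
    print(n,f["eye"],f["mtx"],f["dist_coeffs"])
    print(f["rotation"])
print(manip.state(),manip.tcp_to_tips)
E
```

```text
pics
scene [1.51259295 0.06061222 1.52725596] [[517.2601768    0.         320.25436834]
 [  0.         517.2601768  189.48954597]
 [  0.           0.           1.        ]] [0.03099351 0.         0.         0.         0.        ]
[-0.21305613  0.68674529  0.66084414 -0.21511162]
top [0.29635149 0.05144728 1.76431471] [[428.88685395   0.         315.7062024 ]
 [  0.         428.88685395 203.6995456 ]
 [  0.           0.           1.        ]] [0.01086923 0.         0.         0.         0.        ]
[ 0.04695246 -0.69984544  0.71125881 -0.04607312]
{'time': 0.1, 'joint_pos': array([ 1.03999800e+00,  5.33066235e-02,  1.61415304e+00, -1.19664939e-05,
        1.47603323e+00, -1.18950458e-01]), 'joint_vel': array([-0.00093551, -0.00093664, -0.00231336,  0.00045212,  0.00049623,
       -0.00012252]), 'joint_efforts': array([ 8.29334817e-05, -3.94903851e+01, -3.71363282e+01, -1.56895094e-04,
        3.90730362e-03, -7.80032849e-06]), 'tool_pos': array([0.24988584, 0.57227698, 0.24417834]), 'tool_rot': array([-2.97625175e-04,  2.04471011e-01,  9.78872159e-01, -9.02323796e-04]), 'contact_force': array([-0.03984838,  0.48866023,  0.61808865]), 'ft_torque': array([ 0.01669756, -0.01593931, -0.02522356]), 'grasp_force': 0.0, 'gripper_width': 1.0011699992642737} 0.014
```

View pics/top0.png

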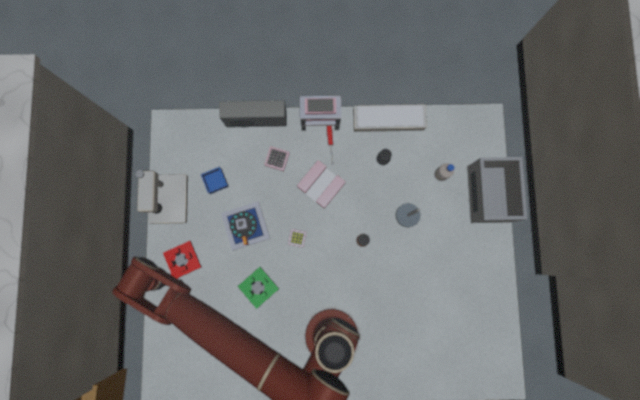

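View pics/scene0.png

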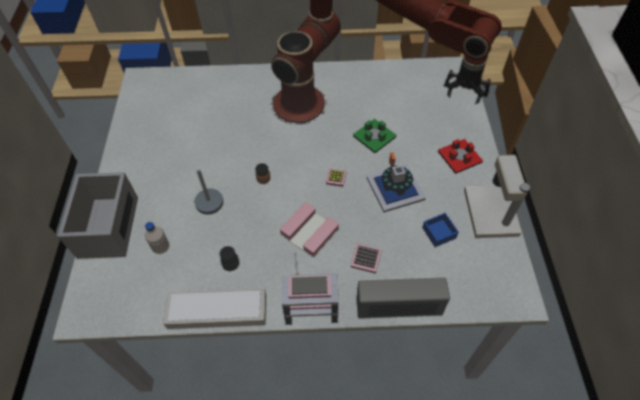

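The top view shows the spool at (243,225) with its lug at (245,240), the cradle centre near (322,185) and the spindle base at (408,216). The scene view shows the same objects: spool (398,178), cradle (310,228), spindle (208,200). Next I'll get coarse positions.

```bash
cat > h.py <<'E'
import numpy as np,cv2,pickle
from scipy.spatial.transform import Rotation as R
def rot(q): return R.from_quat(q,scalar_first=True)
def RM(f):
    r=np.asarray(f["rotation"]); return r if r.shape==(3,3) else rot(r).as_matrix()
def ray(f,uv):
    p=cv2.undistortPoints(np.array([[uv]],float),f["mtx"],f["dist_coeffs"])[0,0]
    return RM(f)@np.array([*p,1.])
def at(f,uv,z):
    d=ray(f,uv);e=np.asarray(f["eye"]);return (e+d*(z-e[2])/d[2])
def proj(f,P):
    P=np.atleast_2d(np.asarray(P,float)); M=RM(f).T
    return cv2.projectPoints(P,cv2.Rodrigues(M)[0],-M@f["eye"],f["mtx"],f["dist_coeffs"])[0][:,0]
def mv(s,pos,yaw=None,tooly=None):
    "tool-frame shift (mm) to world pos"
    T=rot(s["tool_rot"]); return T.inv().apply(np.asarray(pos)-s["tool_pos"])*1000
def info(s):
    M=rot(s["tool_rot"]).as_matrix()
    print("t",s["time"],"pos",np.round(s["tool_pos"]*1000,1),"x",M[:,0].round(3),"y",M[:,1].round(3),"z",M[:,2].round(3),"F",np.round(s["contact_force"],1),"w",round(s["gripper_width"]*85.4,1),"g",round(s["grasp_force"],1),"q",np.round(s["joint_pos"],2))
E
python3 - <<'E'
from h import *
from plant import manip
t=pickle.load(open("top0.pkl","rb"));s=pickle.load(open("scene0.pkl","rb"))
print("hubtop",at(t,(241,223),.115),at(s,(399,172),.115))
print("lugtop",at(t,(245,239),.115),at(s,(392,155),.115))
print("cradle",at(t,(322,185),.02),at(s,(310,229),.02))
print("spbase",at(t,(408,216),.012),at(s,(208,201),.024)); print("tip",at(t,(416,210),.194),at(s,(199,171),.194))
info(manip.state())
def crop(f,c,w=40):
    x,y=c;return cv2.resize(f["image"][y-w:y+w,x-w:x+w],(260,260),interpolation=cv2.INTER_CUBIC)
cv2.imwrite("pics/c.png",np.vstack([np.hstack([crop(t,c) for c in((243,225),(322,185),(408,216))]),np.hstack([crop(s,c) for c in((398,178),(310,228),(208,190))])]))
f=manip.grab_frame("wrist");print(f["eye"],RM(f),f["mtx"],f["dist_coeffs"])
E
```

```text
hubtop [0.44439638 0.34100542 0.115     ] [0.45343849 0.34605158 0.115     ]
lugtop [0.38256634 0.32522578 0.115     ] [0.37811411 0.33072239 0.115     ]
cradle [0.60473895 0.02454944 0.02      ] [0.60975987 0.03570321 0.02      ]
spbase [ 0.47133406 -0.32593001  0.012     ] [ 0.48259501 -0.31957827  0.024     ]
tip [ 0.47487284 -0.31712566  0.194     ] [ 0.47986128 -0.31650107  0.194     ]
t 0.1 pos [249.9 572.3 244.2] x [-0.916  0.4    0.   ] y [ 0.4    0.916 -0.002] z [-0.001 -0.002 -1.   ] F [-0.   0.5  0.6] w 85.5 g 0.0 q [ 1.04  0.05  1.61 -0.    1.48 -0.12]
[0.18118553 0.60254059 0.37173641] [[ 0.40066612  0.8758138   0.2691038 ]
 [ 0.91622013 -0.38212451 -0.12050534]
 [-0.00270908  0.29484073 -0.95554257]] [[357.89430462   0.         318.79910972]
 [  0.         357.89430462 195.08209419]
 [  0.           0.           1.        ]] [-0.04346008  0.          0.          0.          0.        ]
```

View pics/c.png

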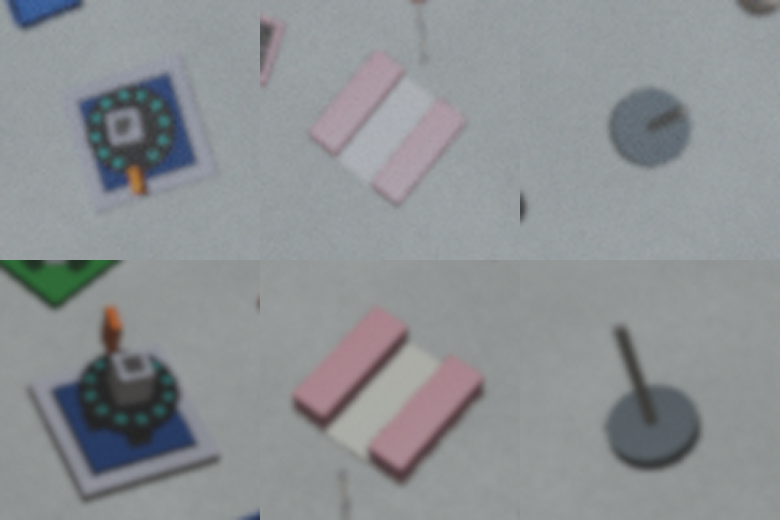

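The enlarged tiles show the nest rotated by about 15°, the hub at top px (241.5,224) and the lug pointing towards the robot. The cradle slot is diagonal, and the spindle base and post are clear. I'll move over the spool and look with the wrist camera.

Request:
servo_tool:
  moves:
    - [[-45,-22,0,0,0,0,85],[-45,-22,0,0,0,0,85],[-45,-22,0,0,0,0,85],[-45,-22,0,0,0,0,85],[-45,-22,0,0,0,0,85],[-45,-22,0,0,0,0,85],[0,0,0,0,0,-9,85],[0,0,0,0,0,-9,85],[0,0,0,0,0,-9,85],[0,0,0,0,0,-9,85],[0,0,0,0,0,0,85]]

```text
time: 1.52
tool_pos: [0.4446, 0.3436, 0.2449]
tool_rot: [-0.0, -0.107, 0.994, -0.0]
contact_force: [-0.6, -0.1, 0.6]
gripper_width: 0.995
grasp_force: 0.0
```

```bash
cat > w.py <<'E'
from h import *
from plant import manip
import sys
n=sys.argv[1];f=manip.grab_frame("wrist");pickle.dump(f,open(n+".pkl","wb"))
cv2.imwrite(f"pics/{n}.png",f["image"]);info(manip.state())
E
python3 w.py w1
```

```text
t 1.575 pos [444.6 343.6 244.9] x [-0.977 -0.212  0.001] y [-0.212  0.977 -0.   ] z [-0.001 -0.    -1.   ] F [-0.6  0.8  0.8] w 85.2 g 0.0 q [ 0.53 -0.1   1.76  0.    1.48 -1.26]
```

View pics/w1.png

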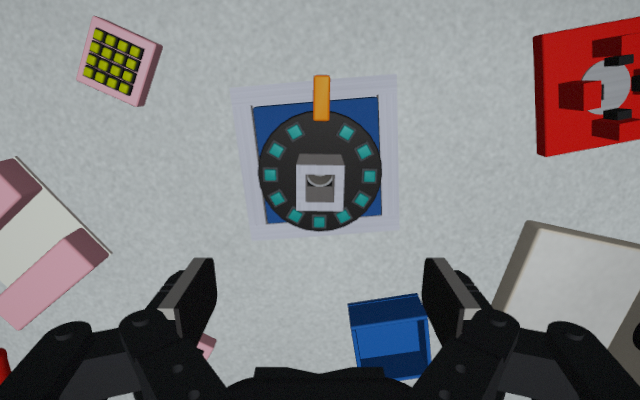

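The wrist picture shows the hub top face at about (320,188), the lug at (321,97) running straight up, and the flange centred near (320,170). I'll refine these by segmentation.

Run:
```python
from h import *
f=pickle.load(open("w1.pkl","rb"));im=f["image"];g=cv2.cvtColor(im,cv2.COLOR_BGR2HSV)
o=cv2.inRange(g,(8,140,120),(25,255,255))
n,l,st,c=cv2.connectedComponentsWithStats(o);i=1+st[1:,4].argmax();print(st[i],c[i])
m=(l==i)
for y in range(75,123,6):
    xs=np.where(m[y])[0]; print(y,xs.min() if len(xs) else None,xs.max() if len(xs) else None)
print(im[140:216:3,320].mean(1).astype(int)); print(im[172,286:356].mean(1).astype(int)); print(im[206,286:356].mean(1).astype(int))
for zz,pts in((.113,[(298,168),(343.5,168),(297,210),(344,210),(320.5,189),(321.5,75)]),(.068,[(321,171)])):
    for p in pts: print(p,at(f,p,zz).round(4))
# model projection
def model(c,a,z0=.028):
    x=np.array([np.cos(a),np.sin(a),0]);y=np.array([-x[1],x[0],0]);b=np.array([*c,z0])
    P=[b+sx*.018*x+sy*.018*y+[0,0,.085] for sx,sy in((1,1),(1,-1),(-1,1),(-1,-1))]
    P+=[b+r*x+sy*.006*y+[0,0,.085] for r in(.05,.082) for sy in(1,-1)]
    P+=[b+.055*(np.cos(t)*x+np.sin(t)*y)+[0,0,.04] for t in(0,np.pi/2,np.pi,-np.pi/2)]
    return np.array(P)
print(proj(f,model((.4465,.343),np.pi+.21)).round(1))
te=cv2.inRange(g,(75,100,80),(95,255,255));n,l,st,c=cv2.connectedComponentsWithStats(te)
C=c[1:][st[1:,4]>40];print(len(C));W=np.array([at(f,p,.074)[:2] for p in C])
A=np.c_[2*W,np.ones(len(W))];s=np.linalg.lstsq(A,(W**2).sum(1),rcond=None)[0];print("lens circle",s[:2],np.sqrt(s[2]+s[0]**2+s[1]**2))
```

```text
[313  75  17  46 734] [321.17302452  97.78610354]
75 316 326
81 314 329
87 314 329
93 314 329
99 314 329
105 314 328
111 313 329
117 313 328
[ 46  47  47  48  42  91  88  89  99 168 169 167 101  74  79 135  90  89
  89  90  89 170 168 168  37  66]
[ 41  39  41  38  42  39  38  40  39  42 153 172 168 166 168 172 174 173
 173 174 173 172 170 170 169 170 172 173 171 173 174 171 170 169 168 167
 169 170 172 171 171 172 173 172 170 168 168 170 172 171 171 172 173 171
 171 171 168 168 118  57  40  41  42  40  42  41  39  40  41  40]
[ 34  34  36  36  35  38  53  56  50  42 153 172 167 165 168 174 175 172
 174 174 173 172 169 169 169 171 172 172 172 173 172 170 169 169 168 168
 170 171 172 171 172 172 171 170 169 170 170 171 171 171 172 172 172 172
 171 168 167 109  39  42  44  36  37  34  35  37  35  36  38  37]
(298, 168) [0.432  0.3247 0.113 ]
(343.5, 168) [0.4249 0.3577 0.113 ]
(297, 210) [0.4646 0.3304 0.113 ]
(344, 210) [0.4569 0.3657 0.113 ]
(320.5, 189) [0.4443 0.3445 0.113 ]
(321.5, 75) [0.3641 0.3276 0.113 ]
(321, 171) [0.4409 0.3443 0.068 ]
[[293.8 167.9]
 [342.4 168.1]
 [294.6 213.6]
 [341.3 213.8]
 [309.9 124.3]
 [326.6 124.4]
 [309.8  77.7]
 [327.1  77.7]
 [318.4 112.7]
 [255.5 176.5]
 [318.  234.7]
 [380.8 177. ]]
11
lens circle [0.44352517 0.34354505] 0.042738109305048115
```

Request:
servo_tool:
  moves:
    - [[0.6,0.6,40,0,0,0.8,85],[0,0,40,0,0,0,80],[0,0,40,0,0,0,70],[0,0,25,0,0,0,60],[0,0,8,0,0,0,60],[0,0,0,0,0,0,45],[0,0,0,0,0,0,20],[0,0,0,0,0,0,20],[0,0,0,0,0,0,20],[0,0,0,0,0,0,20],[0,0,0,0,0,0,20]]

```text
time: 2.95
tool_pos: [0.445, 0.3444, 0.0938]
tool_rot: [0.001, -0.101, 0.995, 0.0]
contact_force: [0.4, -2.9, 5.6]
gripper_width: 0.415
grasp_force: 62.6
```

```bash
python3 w.py w2
```

```text
t 3.0 pos [445.  344.4  93.8] x [-0.98  -0.201 -0.002] y [-0.201  0.98   0.   ] z [ 0.002  0.001 -1.   ] F [-0.5 -3.9  6. ] w 35.5 g 62.6 q [ 0.53  0.05  1.88 -0.    1.21 -1.25]
```

Request:
servo_tool:
  moves:
    - [[0,0,0,0,0,8,20],[0,0,-0.5,0,0,10,20],[0,0,-0.5,0,0,10,20],[0,0,-0.2,0,0,-8,20],[0,0,-0.5,0,0,-10,20],[0,0,-0.5,0,0,-10,20],[0,0,-0.5,0,0,-10,20],[0,0,-0.5,0,0,-10,20],[0,0,-0.5,0,0,-10,20],[0,0,-0.2,0,0,10,20],[0,0,-0.5,0,0,10,20],[0,0,-0.5,0,0,10,20]]

```text
time: 4.5
tool_pos: [0.4434, 0.3439, 0.0958]
tool_rot: [-0.001, -0.099, 0.995, -0.0]
contact_force: [0.9, -1.0, -4.6]
gripper_width: 0.409
grasp_force: 61.3
```

```bash
python3 w.py w3
python3 - <<'E'
from h import *
a=pickle.load(open("w2.pkl","rb"))["image"];b=pickle.load(open("w3.pkl","rb"))["image"]
cv2.imwrite("pics/d.png",cv2.resize(np.hstack([a[:,100:540],b[:,100:540]]),(800,364)))
E
```

```text
t 4.55 pos [443.3 343.9  95.8] x [-0.981 -0.193  0.001] y [-0.193  0.981 -0.001] z [-0.001 -0.001 -1.   ] F [ 1.6  0.2 -5.3] w 34.8 g 61.2 q [ 0.53  0.04  1.88 -0.    1.22 -1.24]
```

View pics/d.png

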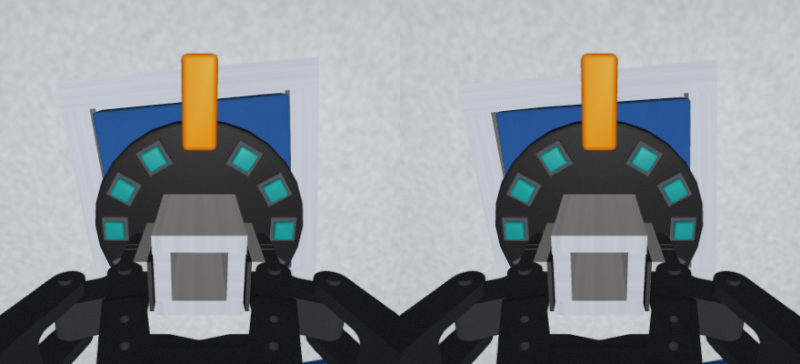

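The hub is gripped between the pads (centre about (200,270) in the left half). The lug turns with the gripper and the blue plate still sits in the nest. I'll continue.

Request:
servo_tool:
  moves:
    - [[0,0,-0.5,0,0,10,20],[0,0,-0.5,0,0,10,20],[0,0,-0.5,0,0,10,20],[0,0,-0.2,0,0,-10,20],[0,0,-0.5,0,0,-10,20],[0,0,-0.5,0,0,-10,20],[0,0,-0.5,0,0,-10,20],[0,0,-0.5,0,0,-10,20],[0,0,-0.5,0,0,-10,20],[0,0,-0.2,0,0,10,20],[0,0,-0.5,0,0,10,20],[0,0,-0.5,0,0,10,20]]

```text
time: 6.05
tool_pos: [0.4434, 0.3439, 0.1014]
tool_rot: [-0.001, -0.1, 0.995, -0.0]
contact_force: [0.7, 0.7, -5.1]
gripper_width: 0.416
grasp_force: 61.2
```

Request:
servo_tool:
  moves:
    - [[0,0,-0.5,0,0,10,20],[0,0,-0.5,0,0,10,20],[0,0,-0.5,0,0,10,20],[0,0,-0.2,0,0,-10,20],[0,0,-0.5,0,0,-10,20],[0,0,-0.5,0,0,-10,20],[0,0,-0.5,0,0,-10,20],[0,0,-0.5,0,0,-10,20],[0,0,-0.5,0,0,-10,20],[0,0,-0.2,0,0,10,20],[0,0,-0.5,0,0,10,20],[0,0,-0.5,0,0,10,20]]

```text
time: 7.55
tool_pos: [0.4434, 0.3439, 0.1067]
tool_rot: [-0.001, -0.1, 0.995, -0.0]
contact_force: [1.2, 0.4, -4.2]
gripper_width: 0.411
grasp_force: 61.3
```

Request:
servo_tool:
  moves:
    - [[0,0,-0.5,0,0,10,20],[0,0,-0.5,0,0,10,20],[0,0,-0.5,0,0,10,20],[0,0,-0.2,0,0,-10,20],[0,0,-0.5,0,0,-10,20],[0,0,-0.5,0,0,-10,20],[0,0,-0.5,0,0,-10,20],[0,0,-0.5,0,0,-10,20],[0,0,-0.5,0,0,-10,20],[0,0,-0.2,0,0,10,20],[0,0,-0.5,0,0,10,20],[0,0,-0.5,0,0,10,20]]

```text
time: 9.05
tool_pos: [0.4433, 0.3439, 0.112]
tool_rot: [-0.001, -0.1, 0.995, -0.0]
contact_force: [1.6, -0.9, -3.8]
gripper_width: 0.412
grasp_force: 61.2
```

Request:
servo_tool:
  moves:
    - [[0,0,-0.5,0,0,10,20],[0,0,-0.5,0,0,10,20],[0,0,-0.5,0,0,10,20],[0,0,-0.2,0,0,-10,20],[0,0,-0.5,0,0,-10,20],[0,0,-0.5,0,0,-10,20],[0,0,-0.5,0,0,-10,20],[0,0,-0.5,0,0,-10,20],[0,0,-0.5,0,0,-10,20],[0,0,-0.2,0,0,10,20],[0,0,-0.5,0,0,10,20],[0,0,-0.5,0,0,10,20]]

```text
time: 10.55
tool_pos: [0.4433, 0.3443, 0.1181]
tool_rot: [-0.001, -0.099, 0.995, 0.0]
contact_force: [-0.2, 0.0, -2.3]
gripper_width: 0.414
grasp_force: 61.5
```

Request:
servo_tool:
  moves:
    - [[0,0,-0.5,0,0,10,20],[0,0,-0.5,0,0,10,20],[0,0,-0.5,0,0,10,20],[0,0,-0.2,0,0,-10,20],[0,0,-0.5,0,0,-10,20],[0,0,-0.5,0,0,-10,20],[0,0,-0.5,0,0,-10,20],[0,0,-0.5,0,0,-10,20],[0,0,-0.5,0,0,-10,20],[0,0,-0.2,0,0,10,20],[0,0,-0.5,0,0,10,20],[0,0,-0.5,0,0,10,20]]

```text
time: 12.05
tool_pos: [0.4433, 0.3442, 0.1234]
tool_rot: [-0.001, -0.099, 0.995, 0.0]
contact_force: [0.2, -0.2, -1.4]
gripper_width: 0.411
grasp_force: 61.5
```

Request:
servo_tool:
  moves:
    - [[0,0,-0.5,0,0,10,20],[0,0,-0.5,0,0,10,20],[0,0,-0.5,0,0,10,20],[0,0,-0.2,0,0,-10,20],[0,0,-0.5,0,0,-10,20],[0,0,-0.5,0,0,-10,20],[0,0,-0.5,0,0,-10,20],[0,0,-0.5,0,0,-10,20],[0,0,-0.5,0,0,-10,20],[0,0,-0.5,0,0,10,20],[0,0,-0.5,0,0,10,20],[0,0,-0.5,0,0,10,20]]

```text
time: 13.55
tool_pos: [0.4433, 0.3442, 0.1291]
tool_rot: [-0.001, -0.099, 0.995, 0.0]
contact_force: [0.7, -0.7, -2.5]
gripper_width: 0.412
grasp_force: 61.5
```

The spool is free and 35 mm up. I'll lift it and stop part-way towards the cradle, where the wrist camera can see both the cradle and the chuck.

Request:
servo_tool:
  moves:
    - [[0,0,-10,0,0,0,20],[0,0,-25,0,0,0,20],[0,0,-35,0,0,0,20],[0,0,-30,0,0,0,20],[-15,-25,0,0,0,0,20],[-24,-40,0,0,0,0,20],[-24,-40,0,0,0,0,20],[-24,-30,0,0,0,0,20],[-10,-15,0,0,0,0,20],[0,0,0,0,0,0,20],[0,0,0,0,0,0,20]]

```text
time: 14.92
tool_pos: [0.5684, 0.2176, 0.2298]
tool_rot: [-0.0, -0.102, 0.995, 0.0]
contact_force: [-0.5, 0.7, -2.3]
gripper_width: 0.416
grasp_force: 61.5
```

```bash
python3 w.py w4
```

```text
t 14.975 pos [568.3 217.8 229.9] x [-0.979 -0.203  0.   ] y [-0.203  0.979  0.001] z [-0.001  0.    -1.   ] F [-0.6  0.2 -2.6] w 35.0 g 61.5 q [ 0.24  0.02  1.67  0.    1.45 -1.53]
```

View pics/w4.png

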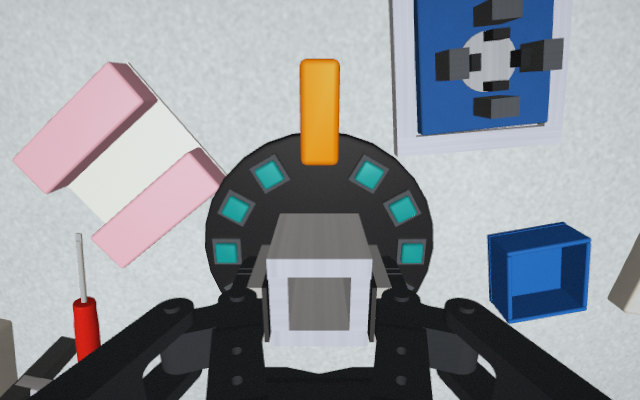

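The wrist view shows the chuck still down in its nest (488,60). The cradle is at left, with bar top corners near (111,62), (143,105), (47,193), (12,160) and (191,150), (224,186), (124,268), (92,238).

Run:
```python
from h import *
f=pickle.load(open("w4.pkl","rb"))
P=np.array([at(f,p,.038)[:2] for p in((111,62),(143,105),(47,193),(12,160),(191,150),(224,186),(124,268),(92,238))])
print(P.round(4),P.mean(0))
for i,j in((0,1),(1,2),(2,3),(3,0),(4,5),(5,6),(6,7),(7,4),(1,4),(2,7)):print(i,j,np.linalg.norm(P[i]-P[j]).round(4),np.degrees(np.arctan2(*(P[j]-P[i])[::-1])).round(1))
t=pickle.load(open("top0.pkl","rb"));s=pickle.load(open("scene0.pkl","rb"))
for n,f2 in(("t",t),("s",s)):
    g=cv2.cvtColor(f2["image"],cv2.COLOR_BGR2HSV);x,y=(322,185) if n=="t" else (310,228)
    m=cv2.inRange(g,(150,25,110),(180,120,255));q=np.zeros_like(m);q[y-30:y+30,x-32:x+32]=255;m&=q
    n_,l,st,c=cv2.connectedComponentsWithStats(m);print(st[1:],c[1:],[at(f2,k,.036).round(4) for k,a in zip(c[1:],st[1:]) if a[4]>50])
    g2=cv2.inRange(g,(95,40,30),(125,140,130));x,y=(408,216) if n=="t" else(208,198)
    q=np.zeros_like(m);q[y-22:y+22,x-22:x+22]=255;g2&=q;print("base",g2.sum()/255,[at(f2,np.argwhere(g2)[:,::-1].mean(0),.02)])
```

```text
[[ 0.5106  0.0241]
 [ 0.5414  0.0542]
 [ 0.6419 -0.0332]
 [ 0.6158 -0.0668]
 [ 0.5728  0.1002]
 [ 0.6004  0.134 ]
 [ 0.7068  0.0446]
 [ 0.6801  0.0114]] [0.60872519 0.03356182]
0 1 0.0431 44.4
1 2 0.1332 -41.0
2 3 0.0425 -127.8
3 0 0.139 139.2
4 5 0.0436 50.8
5 6 0.139 -40.0
6 7 0.0425 -128.9
7 4 0.1393 140.4
1 4 0.0557 55.7
2 7 0.0588 49.4
[[304 161  21  20 139]
 [311 177   1   1   1]
 [315 176   2   3   3]
 [332 177  10   9  30]
 [301 181   2   2   3]
 [312 181   1   1   1]
 [314 180   1   1   1]
 [341 182   3   5   5]
 [298 184   4   6   8]
 [337 184   1   1   1]
 [309 186   1   1   1]
 [329 187   2   2   2]
 [331 186   1   1   1]
 [339 186   1   1   1]
 [307 188   1   1   1]
 [334 188   1   1   1]
 [303 190   3   2   4]
 [326 191   1   1   1]
 [337 190   1   1   1]
 [325 193   1   1   1]
 [336 192   1   1   1]
 [319 203   2   2   2]
 [327 203   1   1   1]] [[315.36690647 169.96402878]
 [311.         177.        ]
 [315.33333333 177.        ]
 [336.3        180.73333333]
 [301.66666667 181.66666667]
 [312.         181.        ]
 [314.         180.        ]
 [342.         184.        ]
 [299.5        186.375     ]
 [337.         184.        ]
 [309.         186.        ]
 [329.5        187.5       ]
 [331.         186.        ]
 [339.         186.        ]
 [307.         188.        ]
 [334.         188.        ]
 [304.25       190.5       ]
 [326.         191.        ]
 [337.         190.        ]
 [325.         193.        ]
 [336.         192.        ]
 [319.5        203.5       ]
 [327.         203.        ]] [array([0.665 , 0.0509, 0.036 ])]
base 157.0 [array([ 0.47566455, -0.32230343,  0.02      ])]
[[280 203  35  33 484]
 [303 217  36  36 510]] [[297.09710744 218.8677686 ]
 [320.58039216 234.61176471]] [array([ 0.5775, -0.0069,  0.036 ]), array([0.6425, 0.0706, 0.036 ])]
base 0.0 [array([nan, nan, nan])]<stdin>:12: RuntimeWarning: Mean of empty slice.
  ret = um.true_divide(
```

Request:
servo_tool:
  moves:
    - [[0,-20,0,0,0,0,20],[-1,-40,0,0,0,0,20],[-1,-50,0,0,0,0,20],[0,-40,0,0,0,0,20],[0,-25,0,0,0,0,20],[0,-15,20,0,0,0,20],[0,0,40,0,0,0,20],[0,0,40,0,0,0,20],[0,0,30,0,0,0,20],[0,0,10,0,0,0,20],[0,0,5,0,0,0,20],[0,0,0,0,0,0,20]]

```text
time: 16.48
tool_pos: [0.6101, 0.0311, 0.0858]
tool_rot: [0.001, -0.101, 0.995, -0.0]
contact_force: [-0.1, -0.4, -2.3]
gripper_width: 0.411
grasp_force: 61.5
```

```bash
python3 w.py w5
```

```text
t 16.525 pos [610.4  31.   86.3] x [-0.98  -0.201 -0.002] y [-0.201  0.98  -0.001] z [ 0.002 -0.    -1.   ] F [ 0.4 -0.2 -2.3] w 35.2 g 61.5 q [-0.07  0.17  1.77 -0.    1.2  -1.84]
```

View pics/w5.png

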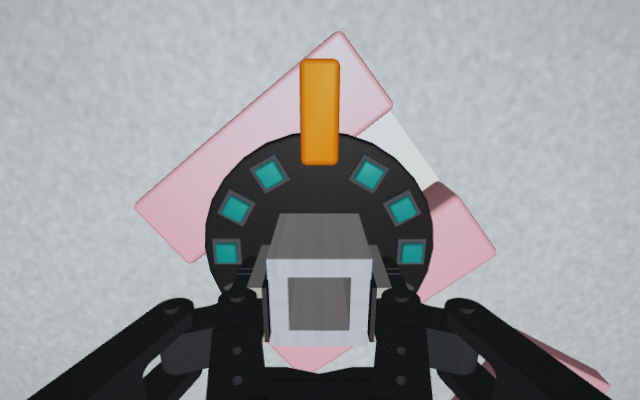

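The spool hangs above the cradle slot and the bars lie symmetric around the flange. I'll lower it slowly.

Request:
servo_tool:
  moves:
    - [[0,0,4,0,0,0,20],[0,0,3,0,0,0,20],[0,0,2,0,0,0,20],[0,0,2,0,0,0,20],[0,0,1,0,0,0,20],[0,0,1,0,0,0,20],[0,0,0,0,0,0,20],[0,0,0,0,0,0,20]]

```text
time: 17.52
tool_pos: [0.6094, 0.031, 0.0719]
tool_rot: [0.0, -0.101, 0.995, -0.0]
contact_force: [0.4, 0.5, -2.1]
gripper_width: 0.412
grasp_force: 61.5
```

Request:
servo_tool:
  moves:
    - [[0,0,0.7,0,0,0,20],[0,0,0.7,0,0,0,20],[0,0,0.6,0,0,0,20],[0,0,0,0,0,0,20]]

```text
time: 18.02
tool_pos: [0.6096, 0.031, 0.0718]
tool_rot: [-0.0, -0.101, 0.995, -0.0]
contact_force: [-8.0, 0.2, 9.1]
gripper_width: 0.41
grasp_force: 63.1
```

Contact at exactly the expected height. I'll release, rise, and look.

Request:
servo_tool:
  moves:
    - [[0,0,-1,0,0,0,40],[0,0,0,0,0,0,55],[0,0,0,0,0,0,65],[0,0,0,0,0,0,65],[0,0,-15,0,0,0,65],[0,0,-30,0,0,0,65],[0,0,-40,0,0,0,65],[0,0,-40,0,0,0,65],[30,0,0,0,0,0,50],[30,0,0,0,0,0,40],[6,0,0,0,0,0,40],[0,0,0,0,0,0,40]]

```text
time: 19.52
tool_pos: [0.5452, 0.0177, 0.1967]
tool_rot: [0.001, -0.101, 0.995, -0.0]
contact_force: [0.9, 0.0, 0.8]
gripper_width: 0.471
grasp_force: 0.0
```

```bash
python3 w.py w6
```

```text
t 19.575 pos [545.5  17.8 196.6] x [-0.98  -0.201 -0.001] y [-0.201  0.98  -0.   ] z [ 0.001 -0.    -1.   ] F [ 0.2 -0.4 -0.4] w 40.4 g 0.0 q [-0.1  -0.1   1.85  0.    1.39 -1.88]
```

View pics/w6.png

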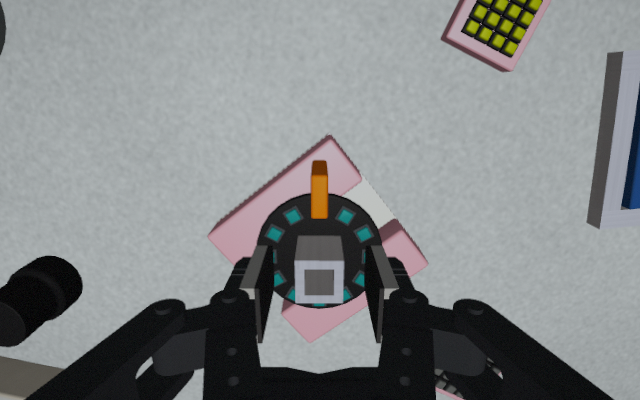

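The spool stands upright on the cradle, with the lug at (320,190) straight below the gripper. I'll descend and grip it.

Request:
servo_tool:
  moves:
    - [[0,0,35,0,0,0,40],[0,0,40,0,0,0,40],[0,0,35,0,0,0,40],[0,0,12,0,0,0,40],[0,0,5.5,0,0,0,40],[0,0,0,0,0,0,30],[0,0,0,0,0,0,20],[0,0,0,0,0,0,10],[0,0,0,0,0,0,0],[0,0,0,0,0,0,0],[0,0,0,0,0,0,0],[0,0,0,0,0,0,0]]

```text
time: 21.08
tool_pos: [0.5458, 0.0177, 0.07]
tool_rot: [0.001, -0.101, 0.995, -0.0]
contact_force: [-0.6, -0.6, 6.1]
gripper_width: 0.13
grasp_force: 59.1
```

```bash
python3 w.py w7
```

```text
t 21.125 pos [545.8  17.7  70. ] x [-0.98  -0.201 -0.002] y [-0.201  0.98  -0.001] z [ 0.002 -0.    -1.   ] F [-1.2  0.5  6.1] w 11.1 g 59.1 q [-0.1   0.04  1.93  0.    1.16 -1.88]
```

Request:
servo_tool:
  moves:
    - [[0,0,-3,0,0,0,0],[0,0,-10,0,0,0,0],[0,0,-25,0,0,0,0],[0,0,-40,0,0,0,0],[0,0,-45,0,0,0,0],[0,0,-45,0,0,0,0],[0,0,-30,0,0,0,0],[0,0,-10,0,0,0,0],[0,0,0,0,0,0,0]]

```text
time: 22.25
tool_pos: [0.5446, 0.0177, 0.2761]
tool_rot: [-0.0, -0.101, 0.995, 0.0]
contact_force: [-0.5, -0.1, -3.3]
gripper_width: 0.133
grasp_force: 58.5
```

Request:
servo_tool:
  moves:
    - [[12,-18,0,0,0,0,0],[22,-33,0,0,0,0,0],[22,-33,0,0,0,0,0],[22,-33,0,0,0,0,0],[20,-30,0,0,0,0,0],[12,-18,0,0,0,0,0],[0,0,0,0,0,0,0],[0,0,0,0,0,0,0],[0,0,0,0,0,0,0]]

```text
time: 23.38
tool_pos: [0.4703, -0.1651, 0.2757]
tool_rot: [-0.0, -0.102, 0.995, 0.0]
contact_force: [-0.0, 0.1, -2.4]
gripper_width: 0.132
grasp_force: 58.8
```

```bash
python3 w.py w8
```

```text
t 23.425 pos [ 470.4 -165.2  276. ] x [-0.979 -0.202  0.   ] y [-0.202  0.979  0.001] z [-0.001  0.    -1.   ] F [-0.1 -0.2 -1.1] w 11.3 g 58.8 q [-0.49 -0.27  1.86  0.    1.55 -2.26]
```

View pics/w8.png

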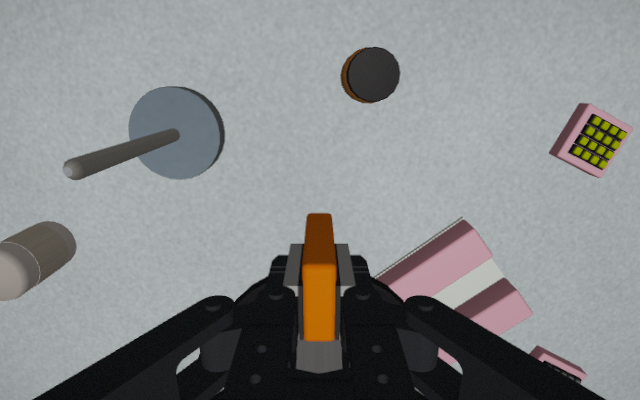

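The base disc centre is near (176,132), the tip near (72,170), and the lug is held at (320,280). I'll fit these and check for droop.

Run:
```python
from h import *
from plant import manip
f=pickle.load(open("w8.pkl","rb"));im=f["image"];g=cv2.cvtColor(im,cv2.COLOR_BGR2HSV)
print(g[150,210],g[110,160],g[50,60],g[150,120])
m=cv2.inRange(g,(95,45,60),(125,120,150));q=np.zeros_like(m);q[75:190,115:235]=255;m&=q
c=max(cv2.findContours(m,cv2.RETR_EXTERNAL,cv2.CHAIN_APPROX_NONE)[0],key=cv2.contourArea)
W=np.array([at(f,p,.024)[:2]for p in cv2.convexHull(c)[:,0].astype(float)])
A=np.c_[2*W,np.ones(len(W))];s=np.linalg.lstsq(A,(W**2).sum(1),rcond=None)[0];print("base",s[:2],np.sqrt(s[2]+s[0]**2+s[1]**2))
for p in((72,170),(74,169),(70,171)):print("tip",at(f,p,.188))
print("postbase",at(f,(175,135),.024))
e=f["eye"]
for n in("w7","w8"):
    h=cv2.cvtColor(pickle.load(open(n+".pkl","rb"))["image"],cv2.COLOR_BGR2HSV)
    o=cv2.inRange(h,(5,140,60),(25,255,255));n_,l,st,cc=cv2.connectedComponentsWithStats(o);i=1+st[1:,4].argmax();print(n,st[i],cc[i])
    b=(l==i);v=h[...,2]
    print([ (y,np.where(b[y])[0].min(),np.where(b[y])[0].max()) for y in range(st[i][1]+4,st[i][1]+st[i][3]-2,18)])
    print([int(v[y,320]) for y in range(st[i][1],st[i][1]+st[i][3],4)])
s=manip.grab_frame("scene");pickle.dump(s,open("s8.pkl","wb"))
S=np.array([.4703,-.1651])+.066*np.array([.979,.202]);print(proj(s,[[*S,.297],[.4703,-.1651,.297],[*S,.25]]))
c=proj(s,[[*S,.27]])[0].astype(int);x,y=c
t=manip.grab_frame("top");pickle.dump(t,open("t8.pkl","wb"));X,Y=proj(t,[[*S,.27]])[0].astype(int)
cv2.imwrite("pics/e.png",np.hstack([cv2.resize(k["image"][b-45:b+45,a-45:a+45],(400,400),interpolation=cv2.INTER_CUBIC) for k,a,b in((s,x,y),(t,X,Y))]))
```

```text
[104  38 127] [105  42 121] [ 94  11 163] [18 18 72]
base [ 0.15611563 -0.10038545] 0.4302710970905539
tip [ 0.47687657 -0.32269067  0.188     ]
tip [ 0.4759599  -0.32140449  0.188     ]
tip [ 0.47779552 -0.32398061  0.188     ]
postbase [ 0.47648112 -0.32017677  0.024     ]
w7 [ 302  214   35  128 4004] [318.85764236 279.52522478]
[(218, np.int64(307), np.int64(331)), (236, np.int64(305), np.int64(332)), (254, np.int64(303), np.int64(334)), (272, np.int64(302), np.int64(336)), (290, np.int64(303), np.int64(335)), (308, np.int64(303), np.int64(335)), (326, np.int64(303), np.int64(334))]
[94, 93, 95, 96, 97, 97, 96, 96, 96, 97, 96, 96, 102, 170, 182, 182, 182, 183, 182, 181, 183, 183, 183, 181, 182, 182, 181, 182, 182, 180, 180, 179]
w8 [ 302  214   35  128 4000] [318.84    279.41025]
[(218, np.int64(307), np.int64(331)), (236, np.int64(306), np.int64(332)), (254, np.int64(303), np.int64(335)), (272, np.int64(302), np.int64(336)), (290, np.int64(303), np.int64(335)), (308, np.int64(303), np.int64(335)), (326, np.int64(303), np.int64(334))]
[100, 99, 99, 100, 101, 100, 101, 101, 100, 101, 103, 101, 105, 177, 189, 189, 189, 189, 189, 189, 189, 189, 188, 188, 189, 188, 188, 188, 188, 188, 187, 187]
[[244.79347862 162.93127742]
 [241.51904581 146.68013   ]
 [246.81362044 172.31043731]]
```

View pics/e.png

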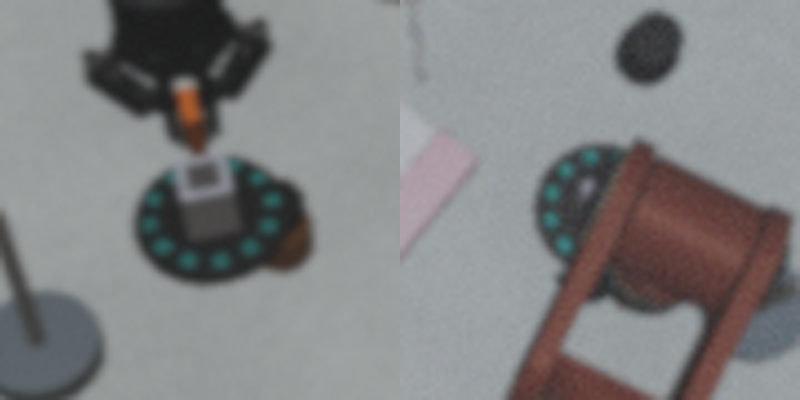

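The scene crop shows the spool level with its hub upright, and the lug mask hasn't changed since the grip, so there is no droop. I'll refine the spindle base and the spool axis offset.

Run:
```python
from h import *
def circ(W):
    A=np.c_[2*W,np.ones(len(W))];s=np.linalg.lstsq(A,(W**2).sum(1),rcond=None)[0];return s[:2],np.sqrt(s[2]+s[0]**2+s[1]**2)
f=pickle.load(open("w8.pkl","rb"));g=cv2.cvtColor(f["image"],cv2.COLOR_BGR2HSV)
m=cv2.inRange(g,(98,26,70),(115,90,150));q=np.zeros_like(m);q[80:190,115:235]=255;m&=q
m=cv2.morphologyEx(m,cv2.MORPH_OPEN,np.ones((5,5)))
c=max(cv2.findContours(m,cv2.RETR_EXTERNAL,cv2.CHAIN_APPROX_NONE)[0],key=cv2.contourArea)[:,0]
c=cv2.convexHull(c)[:,0].astype(float);W=np.array([at(f,p,.024)[:2]for p in c]);o,r=circ(W)
for _ in range(3):
    k=abs(np.linalg.norm(W-o,axis=1)-r)<.0015;W2=W[k];o,r=circ(W2)
print("base",o,r,len(W),len(W2))
f=pickle.load(open("w6.pkl","rb"));im=f["image"];g=cv2.cvtColor(im,cv2.COLOR_BGR2HSV)
te=cv2.inRange(g,(75,100,60),(95,255,255));n,l,st,c=cv2.connectedComponentsWithStats(te)
C=c[1:][(st[1:,4]>90)];print(C.round(1),st[1:,4]);W=np.array([at(f,p,.052)[:2] for p in C])
o=circ(W);print("axis",o)
# fixed radius fit
from scipy.optimize import least_squares
print(least_squares(lambda p:np.linalg.norm(W-p,axis=1)-.0427,[.61,.03]).x)
v=im.mean(2);print("hub row 300?",v[245:306:3,312].astype(int), v[298,285:355].astype(int))
for u in((319.5,283),(319.5,261),(319.5,303)):print(u,at(f,u,.091))
```

```text
base [ 0.475774   -0.32154347] 0.04875098119666447 40 40
[[292.6 215.9]
 [345.1 215.9]
 [274.  233.6]
 [363.7 233.7]
 [277.5 279.1]] [148 146 144 142  20  11  92  89  60  59  22]
axis (array([0.60675553, 0.02997346]), np.float64(0.042016646407799514))
[0.60741282 0.030452  ]
hub row 300? [ 88  88  89  87  88 128 169 170 137  88  88  88  88  87  87  87  87 165
 169 168  60] [ 22  31  36  52  66  79  86  85  85  83 150 168 165 162 165 169 172 169
 170 171 171 169 168 166 166 167 169 168 168 170 169 167 166 167 165 165
 165 167 168 168 167 169 169 169 167 166 165 168 168 168 168 170 169 168
 168 166 164 164 118  87  84  85  81  76  64  43  33  27  27  92]
(319.5, 283) [0.60893073 0.03093668 0.091     ]
(319.5, 261) [0.59115242 0.02728611 0.091     ]
(319.5, 303) [0.62581083 0.03440297 0.091     ]
```

Request:
servo_tool:
  moves:
    - [[8,-14,0,0,0,0,0],[16,-28,0,0,0,0,0],[22,-38,0,0,0,0,0],[22,-38,0,0,0,0,0],[14,-24,0,0,0,0,0],[8,-13,0,0,0,0,0],[0,0,0,0,0,0,0],[0,0,0,0,0,0,0]]

```text
time: 24.52
tool_pos: [0.4135, -0.3353, 0.2764]
tool_rot: [0.0, -0.102, 0.995, 0.0]
contact_force: [-0.4, 0.2, -1.7]
gripper_width: 0.136
grasp_force: 58.9
```

Run:
```python
from h import *
from plant import manip
s=manip.grab_frame("scene");st=manip.state();info(st)
M=rot(st["tool_rot"]).as_matrix();S=st["tool_pos"]+M@[-.064,0,0];print("axis",S,"shift",mv(st,[*(np.array([.476,-.322])+ (st["tool_pos"]-S)[:2]),st["tool_pos"][2]]).round(1))
x,y=proj(s,[[.476,-.322,.2]])[0].astype(int)
t=manip.grab_frame("top");X,Y=proj(t,[[.476,-.322,.2]])[0].astype(int)
cv2.imwrite("pics/g.png",np.hstack([cv2.resize(k["image"][b-40:b+40,a-40:a+40],(400,400),interpolation=cv2.INTER_CUBIC) for k,a,b in((s,x,y),(t,X,Y))]))
```

```text
t 24.575 pos [ 413.6 -335.1  276.4] x [-0.979 -0.202 -0.   ] y [-0.202  0.979  0.   ] z [ 0.  0. -1.] F [-0.3  0.3 -2.9] w 11.7 g 58.9 q [-0.82 -0.19  1.79  0.    1.54 -2.6 ]
axis [ 0.47625394 -0.32217413  0.27641429] shift [0.2 0.2 0. ]
```

View pics/g.png

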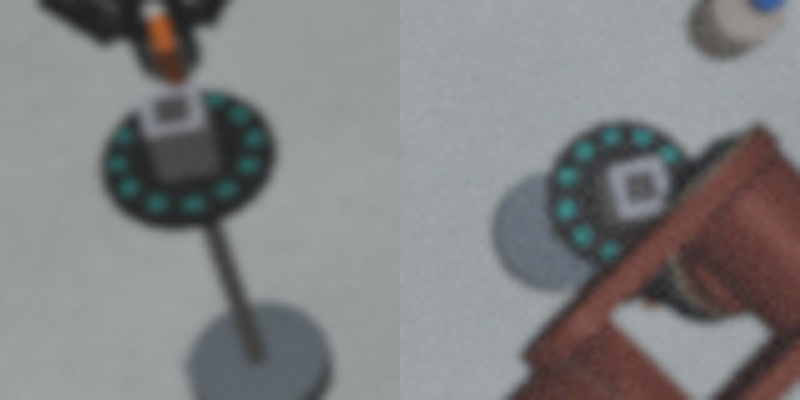

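The spool is above the spindle, with the post running up under the hub. I'll lower gently and watch the force.

Request:
servo_tool:
  moves:
    - [[0,0,6,0,0,0,0],[0,0,6,0,0,0,0],[0,0,4,0,0,0,0],[0,0,3,0,0,0,0],[0,0,3,0,0,0,0],[0,0,4,0,0,0,0],[0,0,5,0,0,0,0],[0,0,5,0,0,0,0]]

```text
time: 25.62
tool_pos: [0.4132, -0.3359, 0.24]
tool_rot: [-0.0, -0.101, 0.995, 0.0]
contact_force: [0.8, -0.3, -2.2]
gripper_width: 0.133
grasp_force: 58.9
```

Request:
servo_tool:
  moves:
    - [[0,0,7,0,0,0,0],[0,0,8,0,0,0,0],[0,0,8,0,0,0,0],[0,0,8,0,0,0,0],[0,0,8,0,0,0,0],[0,0,8,0,0,0,0],[0,0,8,0,0,0,0]]

```text
time: 26.5
tool_pos: [0.4133, -0.3359, 0.1849]
tool_rot: [0.0, -0.101, 0.995, -0.0]
contact_force: [0.1, 0.6, -2.6]
gripper_width: 0.132
grasp_force: 58.9
```

Request:
servo_tool:
  moves:
    - [[0,0,8,0,0,0,0],[0,0,8,0,0,0,0],[0,0,8,0,0,0,0],[0,0,8,0,0,0,0],[0,0,8,0,0,0,0],[0,0,8,0,0,0,0],[0,0,0,0,0,0,0]]

```text
time: 27.38
tool_pos: [0.4128, -0.3355, 0.1364]
tool_rot: [-0.001, -0.101, 0.995, 0.001]
contact_force: [-0.1, -0.3, -1.7]
gripper_width: 0.131
grasp_force: 58.8
```

Clean so far, with 48 mm to go.

Request:
servo_tool:
  moves:
    - [[0,0,8,0,0,0,0],[0,0,8,0,0,0,0],[0,0,8,0,0,0,0],[0,0,7,0,0,0,0],[0,0,5,0,0,0,0],[0,0,4,0,0,0,0],[0,0,3,0,0,0,0],[0,0,2,0,0,0,0],[0,0,0,0,0,0,0]]

```text
time: 28.5
tool_pos: [0.4132, -0.3359, 0.0924]
tool_rot: [-0.0, -0.101, 0.995, 0.0]
contact_force: [0.7, -1.0, -2.5]
gripper_width: 0.133
grasp_force: 58.9
```

Request:
servo_tool:
  moves:
    - [[0,0,1,0,0,0,0],[0,0,1,0,0,0,0],[0,0,1,0,0,0,0],[0,0,0.5,0,0,0,0],[0,0,0,0,0,0,0]]

```text
time: 29.12
tool_pos: [0.4132, -0.3359, 0.0889]
tool_rot: [-0.0, -0.101, 0.995, 0.0]
contact_force: [0.5, -0.6, -2.2]
gripper_width: 0.131
grasp_force: 58.9
```

Request:
servo_tool:
  moves:
    - [[0,0,0.6,0,0,0,0],[0,0,0.6,0,0,0,0],[0,0,0.6,0,0,0,0],[0,0,0,0,0,0,0]]

```text
time: 29.62
tool_pos: [0.4132, -0.3363, 0.088]
tool_rot: [-0.0, -0.101, 0.995, -0.0]
contact_force: [-4.7, 1.4, 6.3]
gripper_width: 0.136
grasp_force: 60.0
```

Contact at the predicted home height (0.088). I'll release and withdraw straight up.

Request:
servo_tool:
  moves:
    - [[0,0,-0.8,0,0,0,10],[0,0,0,0,0,0,25],[0,0,0,0,0,0,40],[0,0,0,0,0,0,40],[0,0,0,0,0,0,40],[0,0,-15,0,0,0,40],[0,0,-30,0,0,0,40],[0,0,-45,0,0,0,40],[0,0,-45,0,0,0,40],[0,0,-30,0,0,0,40],[10,25,0,0,0,0,40],[20,40,0,0,0,0,40]]

```text
time: 31.12
tool_pos: [0.3708, -0.2784, 0.255]
tool_rot: [0.001, -0.101, 0.995, -0.001]
contact_force: [-0.7, -0.6, -0.4]
gripper_width: 0.468
grasp_force: 0.0
```

Request:
servo_tool:
  moves:
    - [[0,40,0,0,0,0,40],[0,40,0,0,0,0,40],[0,15,0,0,0,0,40],[0,0,0,0,0,0,40],[0,0,0,0,0,0,40]]

```text
time: 31.75
tool_pos: [0.3519, -0.186, 0.2533]
tool_rot: [0.0, -0.101, 0.995, -0.0]
contact_force: [-0.9, -0.6, -0.3]
gripper_width: 0.472
grasp_force: 0.0
```

Run:
```python
from h import *
from plant import manip
w=manip.grab_frame("wrist");s=manip.grab_frame("scene");info(manip.state())
x,y=210,190
a=cv2.resize(s["image"][y-50:y+50,x-50:x+50],(400,400),interpolation=cv2.INTER_CUBIC)
cv2.imwrite("pics/z.png",np.hstack([a,cv2.resize(w["image"],(400,250))[:, :] if 0 else cv2.copyMakeBorder(cv2.resize(w["image"],(400,250)),0,150,0,0,cv2.BORDER_CONSTANT)]))
z=.024
for P in([.476,-.322,z+.085],[.4133,-.3349,z+.085]):print(proj(w,[P]),proj(s,[P]))
```

```text
t 31.85 pos [ 351.8 -186.   252.9] x [-0.98 -0.2   0.  ] y [-0.2   0.98  0.  ] z [-0.  0. -1.] F [0.  0.2 0.6] w 39.7 g 0.0 q [-0.67 -0.54  2.1  -0.    1.59 -2.45]
[[139.41842105 288.18440022]] [[202.65330054 185.37617253]]
[[127.44150535 220.11595902]] [[200.66282013 170.77681348]]
```

View pics/z.png

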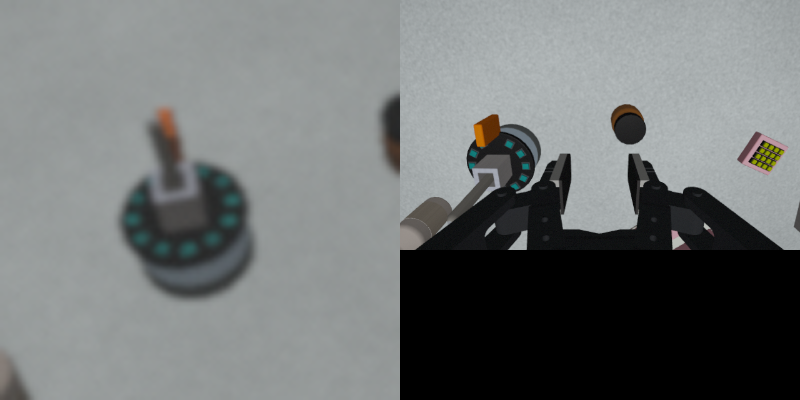

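The spool sits level and home on the spindle. Its hub top is at crop (175,183), against (171,181) predicted for fully seated. The gripper is clear, so I'll hand in.

```bash
python3 -c "
from plant import manip
print(manip.job_done())"
```

```text
the job is handed in; nothing more can be done
None
```

I worked the spool out of the chuck by twisting and set it upright on the cradle; I then regripped it by the lug and lowered it until it sat fully home on the spindle. The chuck was still down in its nest when I last saw it, just after the pull. The job was handed in at about 32 s with the gripper clear.

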